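# Tap the saddle home in the boring jig

### The job

Take the tapping stick out of its holder and nudge the saddle along the jig in small gentle taps, backing off between taps, until it sits hard up against the stop hidden under the steel hood. The stop is only lightly clamped, so do not push on and shift it, and move the saddle with the stick alone, not with the fingers. Then stand the stick back upright, fully down in its holder, and leave the other things on the bench alone.

Things in the scene. Friction and masses are not known exactly. Their poses are not given: they have to be found in the camera images.
- jig: Fixed plywood bed of a boring jig, 360 x 130 mm, 20 mm thick. Origin on the bench, 160 mm from the open end, 200 mm from the hooded end, midway across; x points to the hooded end, the way the saddle must travel. Two wooden guide rails, inner faces 53 mm apart and 18 mm above the bed, run its whole length.
- hood_mouth (a point): Open mouth of the steel hood, at bed level, 75 mm along the jig's x; hood 125 mm long, 98 wide, top 63 mm above the bed, a bush 50 mm higher on it. The stop is a steel block out of sight inside: its face is 20 to 45 mm behind the mouth, set anew each time, fixed by a friction clamp that slips above about 22 N.
- saddle: The saddle: loose dark steel block with a pale wood striking pad on its near end, 100 long (x) x 50 wide x 44 mm high overall, about 0.6 kg, lying on the bed between the rails. Origin at the centre of its underside; x points to the hood. Sliding it takes 3 to 10 N, briefly up to 14 N if it rubs a rail; against the stop the push rises steeply past that. It has 30 to 70 mm to go before its front end meets the stop.
- saddle_pad (a point): Centre of the outer face of the saddle's striking pad, 50 mm behind the saddle's origin and 22 mm above the bed; tap here towards the saddle's +x.
- stick: The tapping stick: plain wooden bar 24 (x) x 30 (y) mm in section, 130 mm long, brass ferrule at its foot, 90 g. Origin at the centre of its foot, z along it to the top. At the start it stands upright in the holder with its foot 10 mm above the bench and so stands 90 mm clear of the holder's top.
- holder: Fixed dark wooden block 90 x 90 x 50 mm with a blind rectangular hole in the middle of its top, 30 (x) x 36 (y) mm, 40 mm deep, chamfered mouth. Origin at the centre of its underside; the stick fits in with its x along the holder's x (or turned by half a turn).
- jar: Bystander: amber glass jar, 60 mm across, 90 mm high. Origin at the centre of its underside.
- hammer: Bystander: hammer lying on the bench. Origin under it, head at its +x end.
- carton: Bystander: cardboard carton 70 x 110 x 50 mm. Origin at the centre of its underside.
Mind the look-alikes: they are no part of the job. There is more than one size of the stick; the one meant has the size given above.

How it is judged:
By the outcome, as a careful person would: the job done as asked, in the order asked, and still so for the second after the job is handed in, with the robot touching nothing.
It also fails if it takes over 62 s, if anything falls off the work surface, if the arm or the gripper's body presses on something with over 40 N, if the wrist force passes 120 N, or if a joint passes its speed limit or range.

### The arm

A 7-joint arm with a two-finger parallel gripper is mounted at the origin on the work surface. World frame = base frame: x ahead of the robot, y to its left, z up, the work surface at z = 0. Lengths are in m, angles in rad, forces in N, time in s.
With the tool pointing down it reaches from about 0.4 to 0.85 m from the base axis. Payload 10.4 kg.
Tool frame: the origin (TCP) lies on the centre line of the jaws, within the pads' length; the fingertips stand 25 mm ahead of it and the grasp point (between the pads) lies 6 mm ahead of it; z points along the fingers, x is the direction in which the jaws open and shut, and the axes are right-handed (so a half turn about z gives the same grasp; the last joint's range is limited). The gripper opens to 87 mm and grips with 3 to 60 N. Pads are 19 mm wide; open, the fingers measure 117 mm over their backs; the gripper's body (75 mm by 190 mm) begins 51 mm behind the grasp point.
Start: joints at [-1.247, 0.332, -0.065, 1.46, 0.022, 1.35, -0.088], TCP at [0.212, 0.588, 0.248] pointing down, gripper open.
Joint ranges: [-2.6, 2.6], [-0.5, 2.12], [-1.47, 1.34], [0.16, 2.42], [-1.27, 4.41], [0.06, 2.06], [-2.6, 2.6]. Speed limits (rad/s): [2.22, 2.22, 2.79, 2.79, 3.14, 3.14, 3.14].

### API

Orientations are given as a unit quaternion [x, y, z, w].
In Python, from bench import env gives the robot as it stands.
- The arm moves only by the tool play_rows, never from a script. Its argument "series" is a list of rows, each a list of 3 entries, a list of its own where there are three numbers: the finger opening in cm, from 0 to 8.7, then the shift along the tool's x, y, z in cm, then the turn about the tool's z in degrees. A call has exactly 10 rows; each row shifts and turns the commanded pose from where the row before left it, along the tool's axes as they then stand; what a row does not reach is not made up. A row lasts 1/8 s, in which the tool goes at most 62.5 mm and 10.7 degrees, less where a joint would pass 70% of its speed; a pose out of reach is approached as far as the arm can. A call with a gripper value outside its range is refused whole. The fingers move at their own pace and stop on an object; "force" is the grip in N (left out, the last holds). Time passes only in rows, so rows that do not move let the fingers close, or fill a call up. It gives the time, the measured TCP pose, the force and the opening at its end, in the units of the state.
- env.sense(): the state, without advancing time (a new reading comes with each control period).
- env.snapshot(name): name is "scene" or "top" or "wrist"; returns a dict with "frame" (420x560x3 uint8, red, green, blue), "fx", "fy", "cx", "cy" (pixels), "extrinsics" (4x4, takes a point from camera to world coordinates). Camera axes: x right, y up, looking along -z (the intrinsics and any distortion apply to the point x, -y, -z); pixel columns grow to the right and rows downward; lengths in m; the calibration is good to about 2 mm. A picture is of the moment at which its call begins. There is no depth.
- env.finish_job(): hands the job in, once; it reports no verdict.
The state is a dict: "time_s": time; "joints": joint angles; "dq": joint speeds; "joint_torque": joint torques, N m; "tcp_pos": TCP position; "tool_rot": TCP orientation; "wrist_force": force on the tool from outside, world axes, zero at the start; "moment": the same for the moment, N m; "finger_gap": opening from 0.0 (shut) to 1.0 (fully open).
Only numpy, scipy, OpenCV 4.12 (cv2) and the standard library are available. Lean on these libraries where they do the work, as an engineer would, in place of code of your own. Each camera call takes 0.05 s, during which the arm holds its last target. There are 200 camera calls.

## Working session

There is one attempt and no reset: what is moved stays moved. The work goes in short steps, Python scripts to look and compute and a tool call to move; the robot and the scene stay as the last step left them, time stands still between calls to the robot, and variables do not carry over. Pictures are saved under pics/ and viewed, about 8 in all and at most 12, crops included, and the job is handed in when it is done.

Besides the shell and the picture viewer there is one more tool, called after "Emit:" by a JSON object that holds its "fn" and its "kwargs", one argument or row to a line. play_rows: Moves the arm, as the interface text tells. Its arguments: {"type":"object","properties":{"series":{"type":"array"},"force":{"type":"number"}},"required":["series"]}

```bash
mkdir -p pics; ls; cat > h.py <<'E'
import numpy as np,cv2
from bench import env
def snap(n,f):
    s=env.snapshot(n); cv2.imwrite('pics/'+f,s['frame'][:,:,::-1]); np.savez('pics/'+f+'.npz',**{k:v for k,v in s.items()}); return s
def load(f): return dict(np.load('pics/'+f+'.npz',allow_pickle=True))
def ray(s,u,v,z):
    E=np.array(s['extrinsics']); d=E[:3,:3]@np.array([(u-s['cx'])/s['fx'],-(v-s['cy'])/s['fy'],-1]); o=E[:3,3]
    return o+d*(z-o[2])/d[2]
def proj(s,p):
    E=np.array(s['extrinsics']); c=E[:3,:3].T@(np.array(p)-E[:3,3]); return np.array([s['cx']+s['fx']*c[0]/-c[2], s['cy']-s['fy']*c[1]/-c[2]])
E
python3 - <<'E'
from h import *
a=snap('scene','a.png');b=snap('top','b.png');
print({k:v for k,v in a.items() if k!='frame'});print({k:v for k,v in b.items() if k!='frame'});print(env.sense())
E
```

```text
pics
{'fx': 388.2530729278683, 'fy': 388.2530729278683, 'cx': 281.65891316196524, 'cy': 208.18161562385328, 'extrinsics': array([[ 0.84860785, -0.41480695,  0.32832896,  0.86989295],
       [ 0.52901861,  0.66774266, -0.52369748, -0.61682366],
       [-0.0020059 ,  0.61810592,  0.78609226,  0.84794508],
       [ 0.        ,  0.        ,  0.        ,  1.        ]])}
{'fx': 533.0668213642991, 'fy': 533.0668213642991, 'cx': 274.3200727064105, 'cy': 211.37798056620707, 'extrinsics': array([[-0.00770359,  0.98364833, -0.17993503,  0.30207638],
       [-0.99995   , -0.0087251 , -0.00488635, -0.05427176],
       [-0.0063764 ,  0.17988839,  0.98366636,  1.39563975],
       [ 0.        ,  0.        ,  0.        ,  1.        ]])}
{'time_s': 0.1, 'joints': array([-1.2465818 ,  0.33281652, -0.06472141,  1.46083243,  0.02156812,
        1.34991831, -0.08852736]), 'dq': array([-0.00039903, -0.00185044,  0.00044975, -0.00298145,  0.00160321,
       -0.0002543 ,  0.00035647]), 'joint_torque': array([ 1.32648005e-03, -6.24545360e+01,  2.47738149e-02, -3.90716422e+01,
       -6.14673877e-02,  3.66961502e-02,  8.13421138e-05]), 'tcp_pos': array([0.21231415, 0.58750103, 0.24684052]), 'tool_rot': array([ 8.18504392e-01,  5.74499913e-01, -5.18545435e-04,  3.75938914e-04]), 'wrist_force': array([-0.29418767, -0.58954989, -0.22803088]), 'moment': array([ 0.01616838, -0.0195195 , -0.01447319]), 'finger_gap': 1.0022022562960191}
```

View pics/a.png

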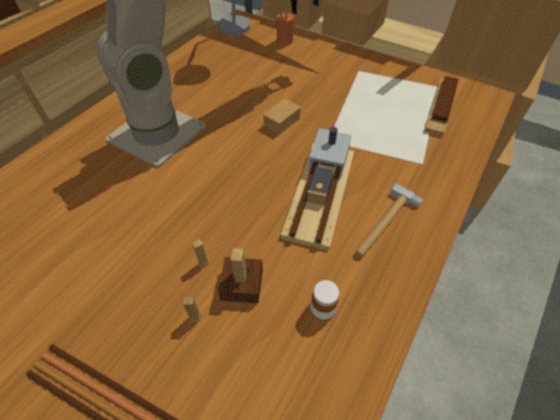

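View pics/b.png

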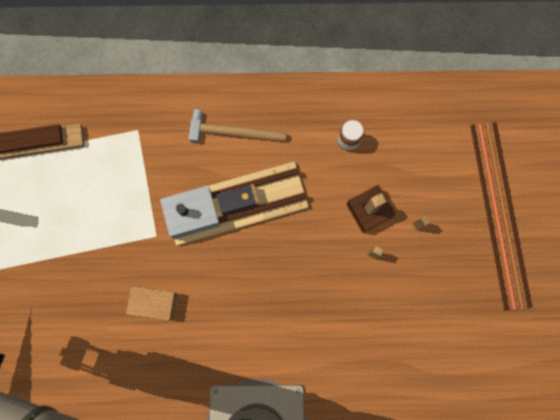

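The scene view shows the holder with a stick at (238,262) and two look-alike sticks standing free at (200,253) and (190,309). In the top view they are at (376,203), (423,223) and (377,252), and the jig is around (235,202) with its hood to the left. I'm choosing the stick in the holder and checking it in one close crop.

```bash
python3 - <<'E'
from h import *
a=cv2.imread('pics/a.png');b=cv2.imread('pics/b.png')
p=cv2.resize(b[150:250,150:310],None,fx=5,fy=5,interpolation=cv2.INTER_CUBIC)[:, :800]
cv2.imwrite('pics/c1.png',p)
q=np.hstack([cv2.resize(b[170:270,340:440],(400,400),interpolation=cv2.INTER_CUBIC),cv2.resize(a[230:330,175:275],(400,400),interpolation=cv2.INTER_CUBIC)])
cv2.imwrite('pics/c2.png',q)
s=load('b.png')
for n,u,v,z in [('stick top',377,200,.14),('jigA',297,165,.038),('jigB',308,207,.038),('jar',352,130,.09)]: print(n,ray(s,u,v,z).round(3))
E
```

```text
stick top [ 0.557 -0.295  0.14 ]
jigA [ 0.674 -0.108  0.038]
jigB [ 0.561 -0.135  0.038]
jar [ 0.751 -0.248  0.09 ]
```

View pics/c1.png

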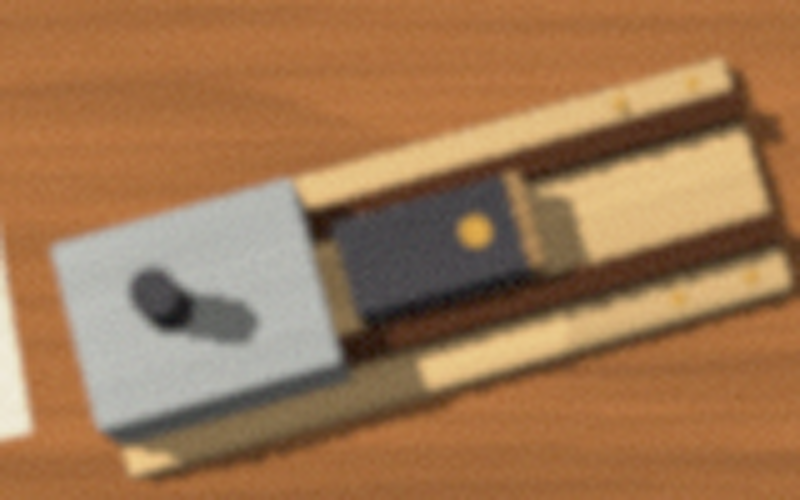

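View pics/c2.png

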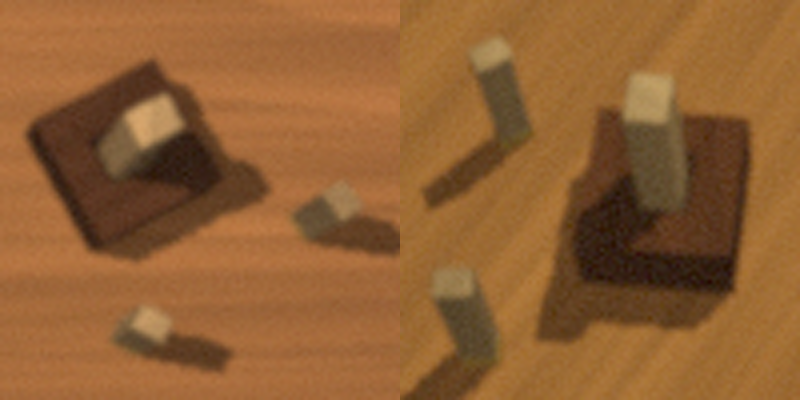

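```bash
cat >> h.py <<'E'
from scipy.optimize import least_squares
def fit(s,pts,x0):
    f=lambda x:np.concatenate([proj(s,[x[0]+np.cos(x[2])*a-np.sin(x[2])*b,x[1]+np.sin(x[2])*a+np.cos(x[2])*b,z])-np.array(uv) for uv,(a,b,z) in pts])
    r=least_squares(f,x0); return r.x, r.fun.round(1)
def tool():
    s=env.sense(); from scipy.spatial.transform import Rotation as R
    M=R.from_quat(s['tool_rot']).as_matrix(); return s,M
def to(target,yaw=None):
    s,M=tool(); d=M.T@(np.array(target)-s['tcp_pos'])*100
    y=np.arctan2(M[1,0],M[0,0]); out=None
    if yaw is not None: out=np.degrees((y-yaw+np.pi/2)%np.pi-np.pi/2)
    print('t',round(s['time_s'],2),'tcp',s['tcp_pos'].round(4),'yaw',round(np.degrees(y),1),'F',s['wrist_force'].round(1),'gap',round(s['finger_gap']*87,1),'tilt',M[2].round(3),'-> shift',d.round(2),'turn',out, 'j7',s['joints'][6].round(2))
E
python3 - <<'E'
from h import *
s=load('b.png')
x,r=fit(s,[((296,162),(-.16,-.065,.02)),((308.6,207),(-.16,.065,.02)),((208,186),(.075,-.049,.083)),((218.6,224),(.075,.049,.083)),((160,199),(.2,-.049,.083)),((170.6,236),(.2,.049,.083))],[.62,0,1.8]);print('jig',x,np.degrees(x[2]),r)
x,r=fit(s,[((255,184.4),(-.05,-.025,.064)),((259.6,202.4),(-.05,.025,.064)),((217,194.4),(.05,-.025,.064)),((222,213.6),(.05,.025,.064))],[.62,0,1.8]);print('sad',x,np.degrees(x[2]),r)
for y in (.5,2.07):
  x,r=fit(s,[((378.75,185),(.045,-.045,.05)),((347.5,202.5),(.045,.045,.05)),((395,214),(-.045,-.045,.05))],[.55,-.3,.5]);print('hold',x,np.degrees(x[2]),r)
  x,r=fit(s,[((381.25,193.25),(.012,-.015,.14)),((386.75,201.25),(-.012,-.015,.14)),((377.5,206.75),(-.012,.015,.14)),((372,199.5),(.012,.015,.14))],[.55,-.3,y]);print('stick',x,np.degrees(x[2]),r)
to([.56,-.29,.25],.5);to([.45,.25,.25])
E
```

```text
jig [0.58207663 0.03264319 1.84329226] 105.6128667407779 [-0.9 -0.2  0.5  0.8  0.5 -0.1 -0.1 -1.3  0.5  0.4 -0.6  0.5]
sad [0.57946052 0.04369423 1.83755284] 105.28402214687372 [-0.3 -0.1  0.3  0.3 -0.   0.3 -0.  -0.4]
hold [ 0.55414969 -0.29772256  0.50819659] 29.117519516308864 [-1.2 -0.1  0.2 -0.7  1.   0.7]
stick [ 0.556865   -0.30045765  0.56819488] 32.55516885066073 [ 0.4 -0.5  0.6 -0.3 -0.4  0.9 -0.6 -0.1]
hold [ 0.55414969 -0.29772256  0.50819659] 29.117519516308864 [-1.2 -0.1  0.2 -0.7  1.   0.7]
stick [ 0.556865   -0.30045765  0.56819557] 32.55520827313317 [ 0.4 -0.5  0.6 -0.3 -0.4  0.9 -0.6 -0.1]
t 0.1 tcp [0.2123 0.5875 0.2468] yaw 70.1 F [-0.3 -0.6 -0.2] gap 87.2 tilt [-0.001  0.    -1.   ] -> shift [-70.71  62.52  -0.22] turn 41.481362701865066 j7 -0.09
t 0.1 tcp [0.2123 0.5875 0.2468] yaw 70.1 F [-0.3 -0.6 -0.2] gap 87.2 tilt [-0.001  0.    -1.   ] -> shift [-23.66  33.83  -0.28] turn None j7 -0.09
```

Emit:
{"fn": "play_rows", "kwargs": {
  "series": [
    [8.7,[-3.3,4.8,0],0],
    [8.7,[-3.4,4.8,0],0],
    [8.7,[-3.4,4.8,0],0],
    [8.7,[-3.4,4.8,0],0],
    [8.7,[-3.4,4.8,0],0],
    [8.7,[-3.4,4.8,0],0],
    [8.7,[-3.4,5.0,0],0],
    [8.7,[-5.2,3.1,0],0],
    [8.7,[-5.2,3.1,0],0],
    [8.7,[-5.2,3.1,0],0]
  ],
  "force": 30
}}

```text
time_s: 1.35
tcp_pos: [0.4841, 0.0697, 0.2474]
tool_rot: [0.818, 0.575, -0.0, -0.0]
wrist_force: [1.2, -0.1, -0.2]
finger_gap: 0.999
```

```bash
python3 - <<'E'
from h import *
to([.556,-.299,.25],np.radians(30))
E
```

```text
t 1.35 tcp [0.4841 0.0697 0.2474] yaw 70.1 F [ 1.2 -0.1 -0.2] gap 86.9 tilt [ 0. -0. -1.] -> shift [-32.23  19.29  -0.27] turn 40.1312244482099 j7 1.0
```

Emit:
{"fn": "play_rows", "kwargs": {
  "series": [
    [8.7,[-5.4,3.2,0],0],
    [8.7,[-5.4,3.2,0],0],
    [8.7,[-5.4,3.2,0],0],
    [8.7,[-5.4,3.2,0],0],
    [8.7,[-5.4,3.2,0],0],
    [8.7,[-5.2,3.3,0],0],
    [8.7,[0,0,0],10],
    [8.7,[0,0,0],10],
    [8.7,[0,0,0],10],
    [8.7,[0,0,0],10]
  ]
}}

```text
time_s: 2.6
tcp_pos: [0.5558, -0.2953, 0.2471]
tool_rot: [0.966, 0.257, -0.0, -0.0]
wrist_force: [0.4, 0.3, -0.5]
finger_gap: 0.999
```

```bash
python3 - <<'E'
from h import *
s=snap('wrist','w1.png');to([.556,-.299,.25],np.radians(30))
print(s['fx'],s['cx'],s['cy'],s['extrinsics'].round(3))
E
```

```text
t 2.65 tcp [ 0.5559 -0.2951  0.247 ] yaw 29.3 F [0.8 0.2 0.3] gap 86.8 tilt [-0.    -0.001 -1.   ] -> shift [-0.19  0.34 -0.3 ] turn -0.6766029575627482 j7 1.15
318.89733641848557 280.8497422813862 206.04215457633111 [[ 0.868 -0.48  -0.129  0.522]
 [ 0.497  0.839  0.223 -0.233]
 [ 0.001 -0.258  0.966  0.385]
 [ 0.     0.     0.     1.   ]]
```

View pics/w1.png

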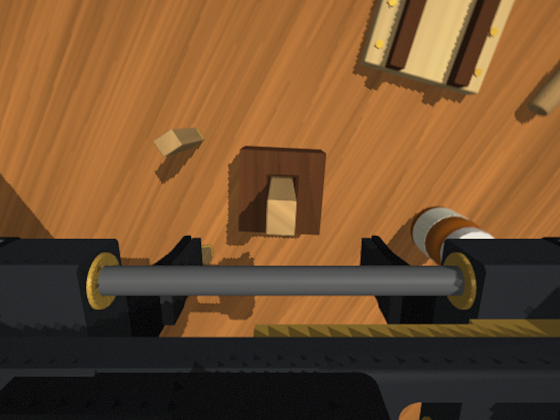

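```bash
python3 - <<'E'
from h import *
s=load('w1.png')
im=cv2.imread('pics/w1.png');cv2.imwrite('pics/w1c.png',cv2.resize(im[135:245,225:340],None,fx=5,fy=5,interpolation=cv2.INTER_CUBIC))
E
```

```text
(no output)
```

View pics/w1c.png

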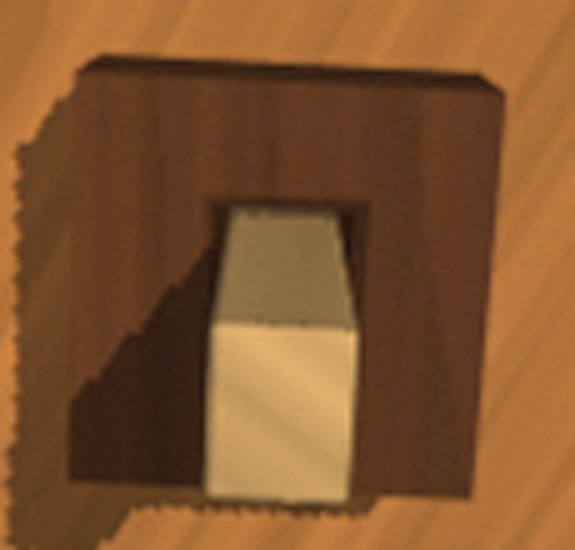

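The crop shows the stick top with corners at about (213,325), (357,328), (350,500) and (205,498). It is narrow along tool x, which matches a 24 x 30 mm section.

```bash
python3 - <<'E'
from h import *
s=load('w1.png')
c=lambda u,v:(225+u/5-.4,135+v/5-.4)
x,r=fit(s,[(c(78,70),(-.045,.045,.05)),(c(503,95),(.045,.045,.05)),(c(470,497),(.045,-.045,.05)),(c(68,482),(-.045,-.045,.05))],[.55,-.3,.5]);print('hold',x,np.degrees(x[2]),r)
x,r=fit(s,[(c(213,325),(-.012,.015,.14)),(c(357,328),(.012,.015,.14)),(c(350,500),(.012,-.015,.14)),(c(205,498),(-.012,-.015,.14))],[.55,-.3,.5]);print('stick',x,np.degrees(x[2]),r)
to([x[0],x[1],.102],x[2])
E
```

```text
hold [ 0.55887385 -0.29788224  0.46885112] 26.863190633849232 [-0.8  0.1  0.8 -0.4  0.3  0.7 -0.2 -0.2]
stick [ 0.55893496 -0.29750816  0.48693095] 27.899088607890835 [-0.9 -0.8  0.7 -0.4  0.4  0.9 -0.1  0.4]
t 2.65 tcp [ 0.5559 -0.2951  0.247 ] yaw 29.3 F [0.8 0.2 0.3] gap 86.8 tilt [-0.    -0.001 -1.   ] -> shift [ 0.15  0.37 14.5 ] turn 1.4243084345464125 j7 1.15
```

Emit:
{"fn": "play_rows", "kwargs": {
  "series": [
    [8.7,[0.15,0.37,3.0],2.0],
    [8.7,[0,0,4.0],0],
    [8.7,[0,0,4.0],0],
    [8.7,[0,0,3.5],0],
    [8.7,[0,0,0],0],
    [2.0,[0,0,0],0],
    [2.0,[0,0,0],0],
    [2.0,[0,0,0],0],
    [2.0,[0,0,0],0],
    [2.0,[0,0,0],0]
  ],
  "force": 45
}}

```text
time_s: 3.9
tcp_pos: [0.5592, -0.2978, 0.1027]
tool_rot: [0.97, 0.243, 0.0, 0.0]
wrist_force: [-0.9, 0.4, -0.1]
finger_gap: 0.513
```

```bash
python3 - <<'E'
from h import *
to([.5589,-.2977,.25],np.radians(27))
E
```

```text
t 3.9 tcp [ 0.5592 -0.2978  0.1027] yaw 28.1 F [-0.9  0.4 -0.1] gap 44.6 tilt [ 0.  0. -1.] -> shift [ -0.02  -0.03 -14.73] turn 1.1372596297681283 j7 1.2
```

Emit:
{"fn": "play_rows", "kwargs": {
  "series": [
    [2.0,[0,0,0],0],
    [2.0,[0,0,0],0],
    [2.0,[0,0,0],0],
    [2.0,[0,0,0],0],
    [2.0,[0,0,0],0],
    [2.0,[0,0,0],0],
    [2.0,[0,0,-1.0],0],
    [2.0,[0,0,-2.0],0],
    [2.0,[0,0,-3.0],0],
    [2.0,[0,0,-3.0],0]
  ],
  "force": 45
}}

```text
time_s: 5.15
tcp_pos: [0.5592, -0.2981, 0.195]
tool_rot: [0.97, 0.243, 0.001, 0.0]
wrist_force: [-0.6, 0.6, -1.1]
finger_gap: 0.274
```

```bash
python3 - <<'E'
from h import *
c=np.array([.5808,.038]); y=np.radians(105.5); print(c-.1*np.array([np.cos(y),np.sin(y)]))
to([*(c-.1*np.array([np.cos(y),np.sin(y)])),.19],y)
E
```

```text
[ 0.60752384 -0.05836305]
t 5.15 tcp [ 0.5592 -0.2981  0.195 ] yaw 28.1 F [-0.6  0.6 -1.1] gap 23.8 tilt [ 0.001  0.001 -1.   ] -> shift [ 15.55 -18.87   0.5 ] turn -77.38759409562111 j7 1.16
```

Emit:
{"fn": "play_rows", "kwargs": {
  "series": [
    [2.0,[3.1,-3.8,0],0],
    [2.0,[3.1,-3.8,0],0],
    [2.0,[3.1,-3.8,0],0],
    [2.0,[3.1,-3.8,0],0],
    [2.0,[3.1,-3.7,0],0],
    [2.0,[0,0,0],-10],
    [2.0,[0,0,0],-10],
    [2.0,[0,0,0],-10],
    [2.0,[0,0,0],-10],
    [2.0,[0,0,0],-10]
  ]
}}

```text
time_s: 6.4
tcp_pos: [0.607, -0.0584, 0.1942]
tool_rot: [0.775, 0.632, 0.001, 0.001]
wrist_force: [-0.5, -0.0, -1.2]
finger_gap: 0.272
```

Emit:
{"fn": "play_rows", "kwargs": {
  "series": [
    [2.0,[0,0,0],-10],
    [2.0,[0,0,0],-10],
    [2.0,[0,0,0],-7.5],
    [2.0,[0,0,0],0],
    [2.0,[0,0,0],0],
    [2.0,[0,0,0],0],
    [2.0,[0,0,0],0],
    [2.0,[0,0,0],0],
    [2.0,[0,0,0],0],
    [2.0,[0,0,0],0]
  ]
}}

```text
time_s: 7.65
tcp_pos: [0.6067, -0.0581, 0.1925]
tool_rot: [0.604, 0.797, -0.0, -0.0]
wrist_force: [0.6, 0.2, -1.3]
finger_gap: 0.273
```

```bash
python3 - <<'E'
from h import *
s=snap('wrist','w2.png')
y=np.radians(105.5)
to([.6065,-.055,.124],y)
E
```

```text
t 7.7 tcp [ 0.6067 -0.058   0.1925] yaw 105.6 F [ 0.4 -0.1 -1. ] gap 23.8 tilt [ 0. -0. -1.] -> shift [0.3  0.06 6.85] turn 0.1293920147304515 j7 2.0
```

View pics/w2.png

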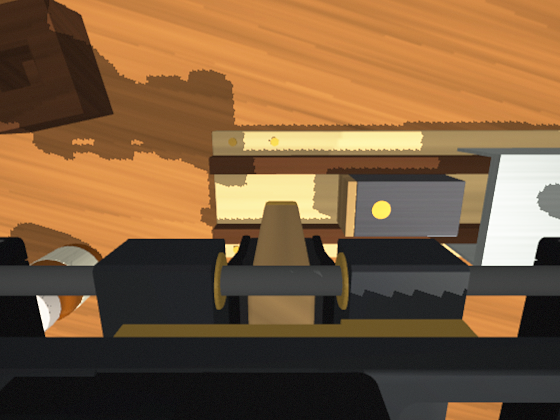

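```bash
python3 - <<'E'
from h import *
s=load('w2.png'); J=np.array([.5821,.0326]); y=np.radians(105.6); R=np.array([[np.cos(y),np.sin(y)],[-np.sin(y),np.cos(y)]])
S=env.sense()
print('tcp jig',R@(S['tcp_pos'][:2]-J))
for n,u,v,z in [('pad top L',347,177,.064),('pad bottomL',347,236,.064),('front top',465,178,.064),('front bot',460,236,.064),('rail up inner',250,172,.038),('rail low inner',230,225,.038),('bed edge up',215,131,.02),('hood',492,150,.083)]: print(n,(R@(ray(s,u,v,z)[:2]-J)).round(4))
E
```

```text
tcp jig [-0.09392314  0.00065595]
pad top L [-0.037   0.0239]
pad bottomL [-0.0341 -0.029 ]
front top [0.0628 0.0231]
front bot [ 0.0662 -0.029 ]
rail up inner [-0.1212  0.024 ]
rail low inner [-0.1417 -0.0274]
bed edge up [-0.155   0.0602]
hood [0.0691 0.0482]
```

Emit:
{"fn": "play_rows", "kwargs": {
  "series": [
    [2.0,[0,0.2,3.0],0],
    [2.0,[0,0,3.0],0],
    [2.0,[0,0,0.8],0],
    [2.0,[0,0,0],0],
    [2.0,[1.5,0,0],0],
    [2.0,[1.2,0,0],0],
    [2.0,[0.5,0,0],0],
    [2.0,[0.2,0,0],0],
    [2.0,[0,0,0],0],
    [2.0,[0,0,0],0]
  ]
}}

```text
time_s: 8.95
tcp_pos: [0.5995, -0.0253, 0.1245]
tool_rot: [0.605, 0.796, -0.0, 0.0]
wrist_force: [-0.7, 0.3, -0.7]
finger_gap: 0.273
```

```bash
cat >> h.py <<'E'
J=np.array([.5821,.0326]); yj=np.radians(105.6); RJ=np.array([[np.cos(yj),np.sin(yj)],[-np.sin(yj),np.cos(yj)]])
def st():
    s,M=tool(); print(round(s['time_s'],2),'jig mm',(RJ@(s['tcp_pos'][:2]-J)*1000).round(2),'z',s['tcp_pos'][2].round(4),'F',(RJ@s['wrist_force'][:2]).round(1),s['wrist_force'][2].round(1),'My',s['moment'].round(2),'tilt',M[2].round(3),'gap',round(s['finger_gap']*87,1))
E
python3 -c "
from h import *
st()"
```

```text
8.95 jig mm [-60.43  -1.23] z 0.1245 F [0.5 0.6] -0.7 My [ 0.06  0.02 -0.01] tilt [-0. -0. -1.] gap 23.8
```

Emit:
{"fn": "play_rows", "kwargs": {
  "series": [
    [2.0,[0.4,0,0],0],
    [2.0,[0.3,0,0],0],
    [2.0,[0.2,0,0],0],
    [2.0,[0.2,0,0],0],
    [2.0,[0.2,0,0],0],
    [2.0,[0.2,0,0],0],
    [2.0,[0.2,0,0],0],
    [2.0,[0,0,0],0],
    [2.0,[0,0,0],0],
    [2.0,[0,0,0],0]
  ]
}}

```text
time_s: 10.2
tcp_pos: [0.5949, -0.0082, 0.1245]
tool_rot: [0.604, 0.797, 0.0, -0.0]
wrist_force: [-0.2, -1.5, -0.3]
finger_gap: 0.273
```

```bash
python3 -c "
from h import *
snap('scene','s1.png');st()"
```

```text
10.25 jig mm [-42.79  -1.33] z 0.1245 F [-1.9  0.2] -0.2 My [-0.55 -0.08  0.04] tilt [ 0.  0. -1.] gap 23.6
```

Emit:
{"fn": "play_rows", "kwargs": {
  "series": [
    [2.0,[-0.6,0,0],0],
    [2.0,[0.5,0,0],0],
    [2.0,[0.3,0,0],0],
    [2.0,[0.3,0,0],0],
    [2.0,[0.2,0,0],0],
    [2.0,[-0.6,0,0],0],
    [2.0,[0.5,0,0],0],
    [2.0,[0.3,0,0],0],
    [2.0,[0.3,0,0],0],
    [2.0,[0.2,0,0],0]
  ]
}}

```text
time_s: 11.5
tcp_pos: [0.5911, 0.005, 0.1246]
tool_rot: [0.604, 0.797, -0.0, 0.0]
wrist_force: [0.8, -2.7, -1.1]
finger_gap: 0.276
```

```bash
python3 -c "
from h import *
st();s=snap('wrist','w3.png')
cv2.imwrite('pics/w3c.png',cv2.resize(s['frame'][120:270,180:520,::-1],None,fx=2.3,fy=2.3))"
```

```text
11.5 jig mm [-29.    -1.28] z 0.1246 F [-2.8 -0. ] -1.1 My [-0.98 -0.26 -0.03] tilt [-0.  0. -1.] gap 24.0
```

View pics/w3c.png

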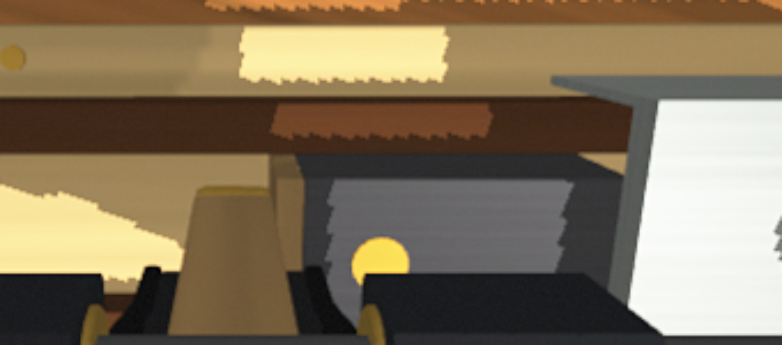

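Emit:
{"fn": "play_rows", "kwargs": {
  "series": [
    [2.0,[-0.5,0,0],0],
    [2.0,[0.5,0,0],0],
    [2.0,[0.2,0,0],0],
    [2.0,[0.15,0,0],0],
    [2.0,[-0.5,0,0],0],
    [2.0,[0.5,0,0],0],
    [2.0,[0.2,0,0],0],
    [2.0,[0.15,0,0],0],
    [2.0,[0,0,0],0],
    [2.0,[0,0,0],0]
  ]
}}

```text
time_s: 12.8
tcp_pos: [0.5893, 0.0117, 0.1246]
tool_rot: [0.604, 0.797, 0.0, 0.0]
wrist_force: [1.1, -3.2, -1.0]
finger_gap: 0.274
```

```bash
python3 -c "
from h import *
st()"
```

```text
12.8 jig mm [-22.05  -1.31] z 0.1246 F [-3.4 -0.2] -1.0 My [-0.86 -0.22 -0.01] tilt [ 0.  0. -1.] gap 23.8
```

Emit:
{"fn": "play_rows", "kwargs": {
  "series": [
    [2.0,[-0.5,0,0],0],
    [2.0,[0.5,0,0],0],
    [2.0,[0.1,0,0],0],
    [2.0,[0.1,0,0],0],
    [2.0,[-0.5,0,0],0],
    [2.0,[0.5,0,0],0],
    [2.0,[0.05,0,0],0],
    [2.0,[0.05,0,0],0],
    [2.0,[0.05,0,0],0],
    [2.0,[0,0,0],0]
  ]
}}

```text
time_s: 14.05
tcp_pos: [0.5884, 0.0149, 0.1246]
tool_rot: [0.604, 0.797, -0.0, 0.0]
wrist_force: [2.1, -3.6, -1.5]
finger_gap: 0.271
```

Emit:
{"fn": "play_rows", "kwargs": {
  "series": [
    [2.0,[-0.4,0,0],0],
    [2.0,[0,0,0],0],
    [2.0,[0.4,0,0],0],
    [2.0,[0.05,0,0],0],
    [2.0,[0,0,0],0],
    [2.0,[0.05,0,0],0],
    [2.0,[0,0,0],0],
    [2.0,[0.05,0,0],0],
    [2.0,[0,0,0],0],
    [2.0,[0,0,0],0]
  ]
}}

```text
time_s: 15.3
tcp_pos: [0.5879, 0.0165, 0.1245]
tool_rot: [0.604, 0.797, -0.0, -0.0]
wrist_force: [1.3, -3.2, -1.7]
finger_gap: 0.27
```

Emit:
{"fn": "play_rows", "kwargs": {
  "series": [
    [2.0,[-0.4,0,0],0],
    [2.0,[0,0,0],0],
    [2.0,[0.4,0,0],0],
    [2.0,[0.05,0,0],0],
    [2.0,[0,0,0],0],
    [2.0,[0.05,0,0],0],
    [2.0,[0,0,0],0],
    [2.0,[0.05,0,0],0],
    [2.0,[0,0,0],0],
    [2.0,[0,0,0],0]
  ]
}}

```text
time_s: 16.55
tcp_pos: [0.5875, 0.0178, 0.1245]
tool_rot: [0.604, 0.797, -0.0, 0.0]
wrist_force: [0.8, -3.3, -0.9]
finger_gap: 0.272
```

Emit:
{"fn": "play_rows", "kwargs": {
  "series": [
    [2.0,[-0.4,0,0],0],
    [2.0,[0,0,0],0],
    [2.0,[0.4,0,0],0],
    [2.0,[0.05,0,0],0],
    [2.0,[0,0,0],0],
    [2.0,[0.05,0,0],0],
    [2.0,[0,0,0],0],
    [2.0,[0.05,0,0],0],
    [2.0,[0,0,0],0],
    [2.0,[0,0,0],0]
  ]
}}

```text
time_s: 17.8
tcp_pos: [0.5871, 0.0193, 0.1245]
tool_rot: [0.604, 0.797, -0.0, 0.0]
wrist_force: [1.5, -3.3, -2.1]
finger_gap: 0.277
```

Emit:
{"fn": "play_rows", "kwargs": {
  "series": [
    [2.0,[-0.4,0,0],0],
    [2.0,[0,0,0],0],
    [2.0,[0.4,0,0],0],
    [2.0,[0.05,0,0],0],
    [2.0,[0,0,0],0],
    [2.0,[0.05,0,0],0],
    [2.0,[0,0,0],0],
    [2.0,[0.05,0,0],0],
    [2.0,[0,0,0],0],
    [2.0,[0,0,0],0]
  ]
}}

```text
time_s: 19.05
tcp_pos: [0.5867, 0.0207, 0.1245]
tool_rot: [0.604, 0.797, -0.0, 0.0]
wrist_force: [2.2, -3.4, -1.4]
finger_gap: 0.272
```

Emit:
{"fn": "play_rows", "kwargs": {
  "series": [
    [2.0,[-0.4,0,0],0],
    [2.0,[0,0,0],0],
    [2.0,[0.4,0,0],0],
    [2.0,[0.05,0,0],0],
    [2.0,[0,0,0],0],
    [2.0,[0.05,0,0],0],
    [2.0,[0,0,0],0],
    [2.0,[0.05,0,0],0],
    [2.0,[0,0,0],0],
    [2.0,[0,0,0],0]
  ]
}}

```text
time_s: 20.3
tcp_pos: [0.5863, 0.0223, 0.1245]
tool_rot: [0.604, 0.797, -0.0, -0.0]
wrist_force: [1.1, -4.1, -2.3]
finger_gap: 0.272
```

Emit:
{"fn": "play_rows", "kwargs": {
  "series": [
    [2.0,[-0.4,0,0],0],
    [2.0,[0,0,0],0],
    [2.0,[0.4,0,0],0],
    [2.0,[0.05,0,0],0],
    [2.0,[0,0,0],0],
    [2.0,[0.05,0,0],0],
    [2.0,[0,0,0],0],
    [2.0,[0.05,0,0],0],
    [2.0,[0,0,0],0],
    [2.0,[0,0,0],0]
  ]
}}

```text
time_s: 21.55
tcp_pos: [0.5859, 0.0236, 0.1246]
tool_rot: [0.604, 0.797, -0.0, 0.0]
wrist_force: [1.6, -4.4, -0.6]
finger_gap: 0.278
```

Emit:
{"fn": "play_rows", "kwargs": {
  "series": [
    [2.0,[-0.4,0,0],0],
    [2.0,[0,0,0],0],
    [2.0,[0.4,0,0],0],
    [2.0,[0.05,0,0],0],
    [2.0,[0,0,0],0],
    [2.0,[0.05,0,0],0],
    [2.0,[0,0,0],0],
    [2.0,[0.05,0,0],0],
    [2.0,[0,0,0],0],
    [2.0,[0,0,0],0]
  ]
}}

```text
time_s: 22.8
tcp_pos: [0.5855, 0.0251, 0.1245]
tool_rot: [0.604, 0.797, -0.0, -0.0]
wrist_force: [0.2, -4.0, -1.4]
finger_gap: 0.272
```

Emit:
{"fn": "play_rows", "kwargs": {
  "series": [
    [2.0,[-0.4,0,0],0],
    [2.0,[0,0,0],0],
    [2.0,[0.4,0,0],0],
    [2.0,[0.05,0,0],0],
    [2.0,[0,0,0],0],
    [2.0,[0.05,0,0],0],
    [2.0,[0,0,0],0],
    [2.0,[0.05,0,0],0],
    [2.0,[0,0,0],0],
    [2.0,[0,0,0],0]
  ]
}}

```text
time_s: 24.05
tcp_pos: [0.5852, 0.0264, 0.1246]
tool_rot: [0.604, 0.797, -0.0, 0.0]
wrist_force: [0.7, -3.6, 0.1]
finger_gap: 0.271
```

Emit:
{"fn": "play_rows", "kwargs": {
  "series": [
    [2.0,[-0.4,0,0],0],
    [2.0,[0,0,0],0],
    [2.0,[0.4,0,0],0],
    [2.0,[0.05,0,0],0],
    [2.0,[0,0,0],0],
    [2.0,[0.05,0,0],0],
    [2.0,[0,0,0],0],
    [2.0,[0.05,0,0],0],
    [2.0,[0,0,0],0],
    [2.0,[0,0,0],0]
  ]
}}

```text
time_s: 25.3
tcp_pos: [0.5847, 0.0281, 0.1245]
tool_rot: [0.604, 0.797, -0.0, -0.0]
wrist_force: [0.8, -2.6, -3.0]
finger_gap: 0.273
```

Emit:
{"fn": "play_rows", "kwargs": {
  "series": [
    [2.0,[-0.4,0,0],0],
    [2.0,[0,0,0],0],
    [2.0,[0.4,0,0],0],
    [2.0,[0.05,0,0],0],
    [2.0,[0,0,0],0],
    [2.0,[0.05,0,0],0],
    [2.0,[0,0,0],0],
    [2.0,[0.05,0,0],0],
    [2.0,[0,0,0],0],
    [2.0,[0,0,0],0]
  ]
}}

```text
time_s: 26.55
tcp_pos: [0.5844, 0.0293, 0.1246]
tool_rot: [0.605, 0.797, -0.0, 0.0]
wrist_force: [1.2, -4.8, -0.3]
finger_gap: 0.276
```

Emit:
{"fn": "play_rows", "kwargs": {
  "series": [
    [2.0,[-0.4,0,0],0],
    [2.0,[0,0,0],0],
    [2.0,[0.4,0,0],0],
    [2.0,[0.05,0,0],0],
    [2.0,[0,0,0],0],
    [2.0,[0.05,0,0],0],
    [2.0,[0,0,0],0],
    [2.0,[0.05,0,0],0],
    [2.0,[0,0,0],0],
    [2.0,[0,0,0],0]
  ]
}}

```text
time_s: 27.8
tcp_pos: [0.5838, 0.031, 0.1245]
tool_rot: [0.604, 0.797, -0.0, -0.0]
wrist_force: [1.3, -3.6, -2.8]
finger_gap: 0.27
```

Emit:
{"fn": "play_rows", "kwargs": {
  "series": [
    [2.0,[-0.4,0,0],0],
    [2.0,[0,0,0],0],
    [2.0,[0.4,0,0],0],
    [2.0,[0.05,0,0],0],
    [2.0,[0,0,0],0],
    [2.0,[0.05,0,0],0],
    [2.0,[0,0,0],0],
    [2.0,[0.05,0,0],0],
    [2.0,[0,0,0],0],
    [2.0,[0,0,0],0]
  ]
}}

```text
time_s: 29.05
tcp_pos: [0.5836, 0.0322, 0.1246]
tool_rot: [0.605, 0.797, -0.0, 0.0]
wrist_force: [1.5, -4.4, -0.4]
finger_gap: 0.277
```

Emit:
{"fn": "play_rows", "kwargs": {
  "series": [
    [2.0,[-0.4,0,0],0],
    [2.0,[0,0,0],0],
    [2.0,[0.4,0,0],0],
    [2.0,[0.05,0,0],0],
    [2.0,[0,0,0],0],
    [2.0,[0.05,0,0],0],
    [2.0,[0,0,0],0],
    [2.0,[0.05,0,0],0],
    [2.0,[0,0,0],0],
    [2.0,[0,0,0],0]
  ]
}}

```text
time_s: 30.3
tcp_pos: [0.5834, 0.0324, 0.1245]
tool_rot: [0.605, 0.796, -0.0, 0.001]
wrist_force: [2.4, -6.0, -2.1]
finger_gap: 0.273
```

```bash
python3 -c "
from h import *
st();s=snap('wrist','w4.png');st()
c=lambda f:cv2.resize(cv2.imread(f)[130:260,260:520],None,fx=3,fy=2.3)
cv2.imwrite('pics/w4c.png',np.vstack([c('pics/w3.png'),c('pics/w4.png')])[:600])"
```

```text
30.3 jig mm [-0.51 -1.22] z 0.1245 F [-6.4 -0.7] -2.1 My [-1.85 -0.81  0.04] tilt [-0.002  0.    -1.   ] gap 23.8
30.35 jig mm [-0.51 -1.23] z 0.1245 F [-7.5 -0.9] -1.7 My [-1.87 -0.81  0.06] tilt [-0.002  0.    -1.   ] gap 23.5
```

View pics/w4c.png

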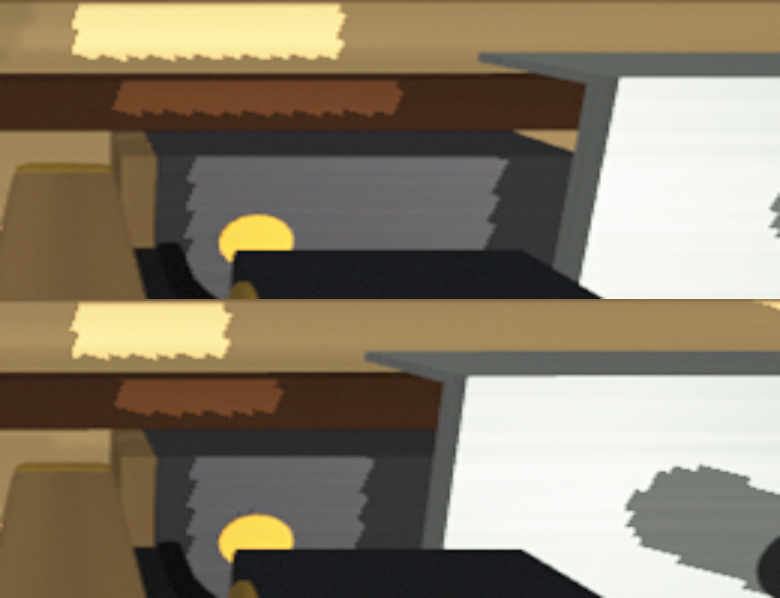

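Emit:
{"fn": "play_rows", "kwargs": {
  "series": [
    [2.0,[-0.4,0,0],0],
    [2.0,[0,0,0],0],
    [2.0,[0.3,0,0],0],
    [2.0,[0.05,0,0],0],
    [2.0,[0.05,0,0],0],
    [2.0,[0.03,0,0],0],
    [2.0,[0.03,0,0],0],
    [2.0,[0,0,0],0],
    [2.0,[0,0,0],0],
    [2.0,[0,0,0],0]
  ]
}}

```text
time_s: 31.6
tcp_pos: [0.5834, 0.0325, 0.1246]
tool_rot: [0.605, 0.796, -0.001, 0.001]
wrist_force: [3.1, -7.8, -2.3]
finger_gap: 0.277
```

```bash
python3 -c "
from h import *
st()"
```

```text
31.6 jig mm [-0.41 -1.22] z 0.1246 F [-8.4 -0.9] -2.3 My [-2.01 -0.76  0.07] tilt [-0.003  0.001 -1.   ] gap 24.1
```

Emit:
{"fn": "play_rows", "kwargs": {
  "series": [
    [2.0,[-0.4,0,0],0],
    [2.0,[0,0,0],0],
    [2.0,[0.3,0,0],0],
    [2.0,[0.05,0,0],0],
    [2.0,[0.05,0,0],0],
    [2.0,[0.05,0,0],0],
    [2.0,[0.04,0,0],0],
    [2.0,[0,0,0],0],
    [2.0,[0,0,0],0],
    [2.0,[0,0,0],0]
  ]
}}

```text
time_s: 32.85
tcp_pos: [0.5833, 0.0326, 0.1247]
tool_rot: [0.605, 0.796, -0.001, 0.002]
wrist_force: [3.2, -10.7, -2.3]
finger_gap: 0.277
```

```bash
python3 -c "
from h import *
st()"
```

```text
32.85 jig mm [-0.29 -1.2 ] z 0.1247 F [-11.1  -0.2] -2.3 My [-2.65 -0.96  0.09] tilt [-0.004  0.001 -1.   ] gap 24.1
```

Emit:
{"fn": "play_rows", "kwargs": {
  "series": [
    [2.0,[-0.4,0,0],0],
    [2.0,[0,0,0],0],
    [2.0,[0.3,0,0],0],
    [2.0,[0.05,0,0],0],
    [2.0,[0.05,0,0],0],
    [2.0,[0.05,0,0],0],
    [2.0,[0.06,0,0],0],
    [2.0,[0,0,0],0],
    [2.0,[0,0,0],0],
    [2.0,[0,0,0],0]
  ]
}}

```text
time_s: 34.1
tcp_pos: [0.5832, 0.0327, 0.1248]
tool_rot: [0.605, 0.796, -0.001, 0.002]
wrist_force: [4.2, -12.7, -1.3]
finger_gap: 0.275
```

```bash
python3 -c "
from h import *
st()"
```

```text
34.1 jig mm [-0.17 -1.14] z 0.1248 F [-13.3  -0.6] -1.3 My [-3.34 -1.21  0.06] tilt [-0.005  0.001 -1.   ] gap 23.9
```

Emit:
{"fn": "play_rows", "kwargs": {
  "series": [
    [2.0,[-0.4,0,0],0],
    [2.0,[0,0,0],0],
    [2.0,[0.3,0,0],0],
    [2.0,[0.05,0,0],0],
    [2.0,[0.05,0,0],0],
    [2.0,[0.05,0,0],0],
    [2.0,[0.05,0,0],0],
    [2.0,[0,0,0],0],
    [2.0,[0,0,0],0],
    [2.0,[0,0,0],0]
  ]
}}

```text
time_s: 35.35
tcp_pos: [0.5832, 0.0329, 0.1249]
tool_rot: [0.606, 0.796, -0.001, 0.003]
wrist_force: [5.3, -16.7, -2.0]
finger_gap: 0.274
```

```bash
python3 -c "
from h import *
st()"
```

```text
35.35 jig mm [-0.05 -1.13] z 0.1249 F [-17.6  -0.6] -2.0 My [-4.31 -1.45  0.09] tilt [-0.006  0.001 -1.   ] gap 23.9
```

The push reached 17.6 N with only about 0.1 mm of give per tap, so the saddle is seated on the stop. Backing off and returning the stick.

Emit:
{"fn": "play_rows", "kwargs": {
  "series": [
    [2.0,[-1.5,0,0],0],
    [2.0,[-2.5,0,0],0],
    [2.0,[-1.0,0,-3.0],0],
    [2.0,[0,0,-4.0],0],
    [2.0,[0,0,-2.0],10],
    [2.0,[0,0,0],10],
    [2.0,[0,0,0],10],
    [2.0,[0,0,0],10],
    [2.0,[0,0,0],10],
    [2.0,[0,0,0],10]
  ]
}}

```text
time_s: 36.6
tcp_pos: [0.5954, -0.0097, 0.2144]
tool_rot: [0.923, 0.386, 0.0, -0.001]
wrist_force: [-0.3, 0.4, -1.9]
finger_gap: 0.277
```

```bash
python3 -c "
from h import *
s,M=tool(); to([.5592,-.2979,.21],np.radians(28.0))"
```

```text
t 36.6 tcp [ 0.5954 -0.0097  0.2144] yaw 45.4 F [-0.3  0.4 -1.9] gap 24.1 tilt [ 0.001 -0.001 -1.   ] -> shift [-23.06  17.67   0.4 ] turn 17.374681005262737 j7 0.89
```

Emit:
{"fn": "play_rows", "kwargs": {
  "series": [
    [2.0,[-4.6,3.5,0],0],
    [2.0,[-4.6,3.5,0],0],
    [2.0,[-4.6,3.5,0],0],
    [2.0,[-4.6,3.5,0],0],
    [2.0,[-4.6,3.6,0.4],0],
    [2.0,[0,0,0],9],
    [2.0,[0,0,0],8.4],
    [2.0,[0,0,0],0],
    [2.0,[0,0,0],0],
    [2.0,[0,0,0],0]
  ]
}}

```text
time_s: 37.85
tcp_pos: [0.5607, -0.2979, 0.2106]
tool_rot: [0.97, 0.245, 0.0, -0.0]
wrist_force: [0.8, 0.5, -1.5]
finger_gap: 0.274
```

```bash
python3 -c "
from h import *
to([.5592,-.2979,.1027],np.radians(28.0))
s=snap('wrist','w5.png');snap('scene','s5.png')
cv2.imwrite('pics/w5c.png',cv2.resize(s['frame'][130:270,200:360,::-1],None,fx=4,fy=4,interpolation=cv2.INTER_CUBIC))"
```

```text
t 37.85 tcp [ 0.5607 -0.2979  0.2106] yaw 28.4 F [ 0.8  0.5 -1.5] gap 23.8 tilt [ 0. -0. -1.] -> shift [-0.14 -0.07 10.79] turn 0.36803693917840674 j7 1.16
```

View pics/w5c.png

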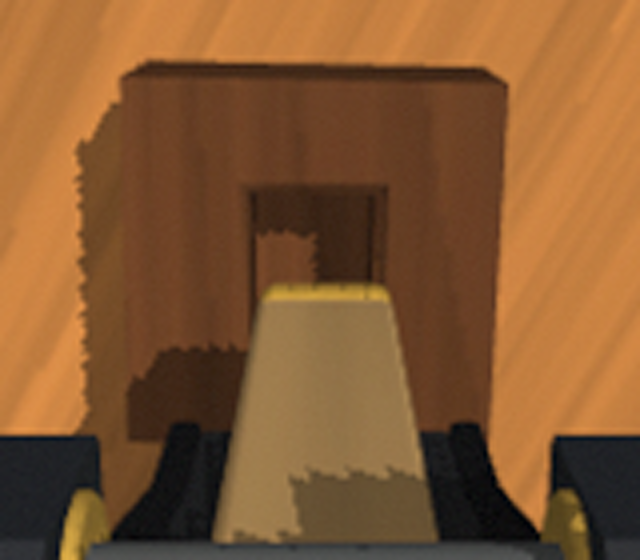

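```bash
python3 - <<'E'
from h import *
s=load('w5.png'); c=lambda u,v:(200+u/4-.4,130+v/4-.4)
S,M=tool(); t=S['tcp_pos']
f=lambda n,u,v,z: print(n,((M.T@(ray(s,*c(u,v),z)-t))*1000).round(1))
for z in(.118,): f('footL',265,298,z);f('footR',388,298,z)
f('holeTL',250,187,.05);f('holeTR',386,187,.05)
x,r=fit(s,[(c(123,78),(-.045,.045,.05)),(c(507,86),(.045,.045,.05)),(c(490,436),(.045,-.045,.05)),(c(128,438),(-.045,-.045,.05))],[.55,-.3,.5]);print('hold',x,np.degrees(x[2]),r)
E
```

```text
footL [ -9.5 -11.4  92.6]
footR [ 13.5 -11.4  92.6]
holeTL [-15.9 -20.8 160.6]
holeTR [ 16.2 -20.8 160.6]
hold [ 0.55887456 -0.29734361  0.48053432] 27.53258863227883 [-0.9 -1.   0.6 -1.5  0.1  2.3  0.3  0.7]
```

Emit:
{"fn": "play_rows", "kwargs": {
  "series": [
    [2.0,[-0.2,-0.15,0],0.5],
    [2.0,[0,0,2.5],0],
    [2.0,[0,0,2.0],0],
    [2.0,[0,0,1.0],0],
    [2.0,[0,0,0.7],0],
    [2.0,[0,0,0.5],0],
    [2.0,[0,0,0.5],0],
    [2.0,[0,0,0.5],0],
    [2.0,[0,0,0],0],
    [2.0,[0,0,0],0]
  ]
}}

```text
time_s: 39.2
tcp_pos: [0.5582, -0.2979, 0.1337]
tool_rot: [0.971, 0.24, 0.0, 0.0]
wrist_force: [0.1, 1.0, -1.3]
finger_gap: 0.27
```

```bash
python3 -c "
from h import *
to([.5592,-.2979,.1027],np.radians(28.0))"
```

```text
t 39.2 tcp [ 0.5582 -0.2979  0.1337] yaw 27.7 F [ 0.1  1.  -1.3] gap 23.5 tilt [ 0.  0. -1.] -> shift [0.09 0.05 3.1 ] turn -0.2682873360515082 j7 1.19
```

Emit:
{"fn": "play_rows", "kwargs": {
  "series": [
    [2.0,[0,0,0.6],0],
    [2.0,[0,0,0.6],0],
    [2.0,[0,0,0.6],0],
    [2.0,[0,0,0.6],0],
    [2.0,[0,0,0.4],0],
    [2.0,[0,0,0.2],0],
    [2.0,[0,0,0.1],0],
    [2.0,[0,0,0],0],
    [2.0,[0,0,0],0],
    [2.0,[0,0,0],0]
  ]
}}

```text
time_s: 40.45
tcp_pos: [0.5582, -0.2978, 0.1026]
tool_rot: [0.971, 0.24, 0.0, -0.0]
wrist_force: [-0.8, -0.1, -1.2]
finger_gap: 0.273
```

```bash
python3 -c "
from h import *
to([.5592,-.2979,.1027],np.radians(28.0))"
```

```text
t 40.45 tcp [ 0.5582 -0.2978  0.1026] yaw 27.7 F [-0.8 -0.1 -1.2] gap 23.8 tilt [ 0.  0. -1.] -> shift [ 0.09  0.06 -0.01] turn -0.2640009387855462 j7 1.2
```

Emit:
{"fn": "play_rows", "kwargs": {
  "series": [
    [2.0,[0,0,0.05],0],
    [2.0,[0,0,0.05],0],
    [2.0,[0,0,0],0],
    [3.2,[0,0,0],0],
    [3.2,[0,0,0],0],
    [8.7,[0,0,0],0],
    [8.7,[0,0,0],0],
    [8.7,[0,0,0],0],
    [8.7,[0,0,0],0],
    [8.7,[0,0,0],0]
  ],
  "force": 45
}}

```text
time_s: 41.7
tcp_pos: [0.5581, -0.2979, 0.1015]
tool_rot: [0.971, 0.24, 0.0, -0.0]
wrist_force: [0.3, -0.3, 0.1]
finger_gap: 0.85
```

Emit:
{"fn": "play_rows", "kwargs": {
  "series": [
    [8.7,[0,0,0],0],
    [8.7,[0,0,0],0],
    [8.7,[0,0,0],0],
    [8.7,[0,0,-2.0],0],
    [8.7,[0,0,-5.0],0],
    [8.7,[0,0,-5.0],0],
    [8.7,[0,0,-3.0],0],
    [8.7,[0,0,0],0],
    [8.7,[0,0,0],0],
    [8.7,[0,0,0],0]
  ]
}}

```text
time_s: 42.95
tcp_pos: [0.5577, -0.2976, 0.2507]
tool_rot: [0.971, 0.24, -0.001, -0.0]
wrist_force: [0.1, -0.1, -0.2]
finger_gap: 1.001
```

```bash
python3 -c "
from h import *
to([.5592,-.2979,.25])
s=snap('wrist','w6.png');t=snap('scene','s6.png')
z=lambda f:cv2.resize(f,(400,400),interpolation=cv2.INTER_CUBIC)
cv2.imwrite('pics/c6.png',np.hstack([z(s['frame'][130:270,210:350]),z(t['frame'][120:320,170:370])])[:,:,::-1])"
```

```text
t 42.95 tcp [ 0.5577 -0.2976  0.2507] yaw 27.7 F [ 0.1 -0.1 -0.2] gap 87.1 tilt [-0.001 -0.001 -1.   ] -> shift [0.12 0.1  0.07] turn None j7 1.14
```

View pics/c6.png

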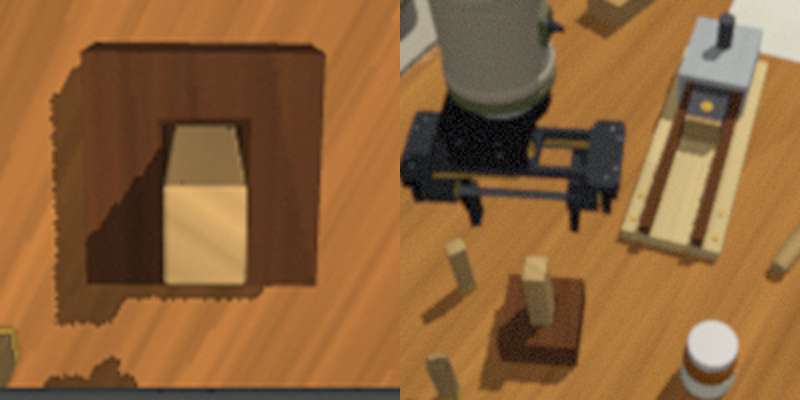

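The close view shows the stick upright in the hole, with its top 29 px wide against 28.8 px at the start, so it is fully down. The saddle is inside the hood and the bystanders look untouched. Handing in.

```bash
python3 -c "
from h import *
print(env.finish_job())"
```

```text
the job is handed in; nothing more can be done
None
```

I tapped the saddle up against the hidden stop with the stick, stood the stick back in its holder, and handed the job in at about 43 s of the 62 s allowed. No verdict was reported.

- **Tapping:** The saddle went about 48 mm in small taps, backing off after each. It slid at about 3 to 5 N until it stopped, with its front about 36 mm behind the hood mouth, within the 20 to 45 mm given.
- **Stop reached:** I confirmed it with four more taps, letting the push rise to about 8, 11, 13 and 17.6 N. The stick moved on only about 0.1 mm each time, which fits the arm flexing. The highest reading stayed under the 22 N at which the stop slips. I could not see the stop itself, and force was read only at the end of each tap.
- **Stick:** It went down to its starting height without resistance, and the grip no longer carried its weight on release. The last close view shows it upright in the hole, its top the same size as at the start.
- **Other things:** The jar and the look-alike sticks appear untouched in the last view. The hammer and carton were only partly in view, but the arm did not go near them.
- **Disagreement:** Before the stick went back, the wrist image put its foot about 2 mm off the arm's own position reading. I corrected part of that, and it went in freely.

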